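# Brush the offcuts off the gluing board into the scrap tray

## Robot

A 6-joint arm with a two-finger parallel gripper is mounted at the origin on the work surface. World frame = base frame: x ahead of the robot, y to its left, z up, the work surface at z = 0. Lengths are in mm, angles in rad, forces in N, time in s.
With the tool pointing down it reaches from about 375 to 900 mm from the base axis. Payload 3.1 kg.
Tool frame: the origin (TCP) lies at the centre of the arm's flange, where the gripper is bolted on; the fingertips stand 182 mm ahead of it and the grasp point (between the pads) lies 164 mm ahead of it (tcp_to_grasp is the z of the grasp point in the tool frame, in mm); z points along the fingers, y is the line along which they close (so a half turn about z gives the same grasp; the last joint's range is limited). The gripper opens to 87 mm and grips with 3 to 60 N. Pads are 19 mm wide; open, the fingers measure 117 mm over their backs; the gripper's body (75 mm by 190 mm) begins 51 mm behind the grasp point.
Start: joints at [-0.178, 0.527, 1.433, -0, 1.181, -0.178], TCP at [624.979, 0.033, 404.748] pointing down, gripper open.
Joint ranges: [-3.08, 3.08], [-0.75, 2.2], [0.22, 2.44], [-1.43, 4.57], [0, 2.65], [-2.85, 2.85]. Speed limits (rad/s): [2.79, 2.79, 3.14, 3.14, 3.14, 3.14].

## Interface

Orientations are given as [roll, pitch, yaw] about the fixed x, y, z axes, in that order (R = Rz(yaw) Ry(pitch) Rx(roll)).
In Python, from rig import * gives the robot as it stands.
- The arm moves only by the shell command python3 -m handwheel 'ROWS'. ROWS is JSON, a list of rows, each a list of 3 entries, a list of its own where there are three numbers: the shift along the tool's x, y, z normalised to -1 to 1, where 1 is 5 cm, then the turn, a rotation vector about the tool's x, y, z normalised to -1 to 1, where 1 is 180 degrees, then the opening, from -1 (shut) to 1 (fully open). A call has 1 to 8 rows; each row shifts and turns the commanded pose from where the row before left it, along the tool's axes as they then stand; what a row does not reach is not made up. A row lasts 1/8 s, in which the tool goes at most 62.5 mm and 10.7 degrees, less where a joint would pass 70% of its speed; a pose out of reach is approached as far as the arm can. A call with a number of a shift or a turn outside -1 to 1 is refused whole. A call with a gripper value outside its range is refused whole. The fingers move at their own pace and stop on an object; the grip force is fixed at half the most. Time passes only in rows, so rows that do not move let the fingers close. It gives the time, the measured TCP pose, the force, the opening and the grip force at its end, in the units of the state.
- get_obs(): the state, without advancing time (a new reading comes with each control period).
- snapshot(name): name is "scene" or "side" or "wrist"; returns a dict with "pixels" (420x560x3 uint8, red, green, blue), "depth" (420x560 float32, mm along the optical axis (not along the pixel's ray), 0 where there is no reading), "fov_y" (degrees; the focal length in pixels is half the picture's height over the tangent of half this angle, whatever the lens; pixels are square), "cx", "cy" (the principal point, pixels), "rvec" (rotation vector, rad) and "tvec" (3), from world to camera coordinates, as OpenCV has them. Camera axes: x right, y down, z forward; pixel columns grow to the right and rows downward; lengths in mm; the calibration is good to about 2 mm. A picture is of the moment at which its call begins.
- finish_job(): hands the job in; it is judged then, once.
Trained networks look in the newest picture that a camera, given by its name, has taken for a name from the list of things; names that differ only in an ending like _2 or _b are one class to them, and where a whole thing is asked for, a point or a joint stands for the part that bears it (a point fixed in the world has none). Each returns a list of dicts, best first, with "conf" (0 to 1); they miss things now and then, are a little off and sometimes report something else, mostly with a low value. They report only what shows in the picture. A call takes as long as a camera call. They do not tell look-alikes from the thing itself.
- silhouettes(label, camera): "region" (420x560 bool, what is visible of it).
- landmark_of(label, camera): "xyz" ([x, y, z] in mm, in world coordinates, good to about 4 mm: a listed point, or the origin of a listed thing).
The state is a dict: "time": time; "q": joint angles; "joint_velocities": joint speeds; "effort": joint torques, N m; "tool_pos": TCP position; "tcp_rot": TCP orientation; "wrist_force": force on the tool from outside, world axes, zero at the start; "wrist_torque": the same for the moment, N m; "grip_width": opening from 0.0 (shut) to 1.0 (fully open); "gripper_force": force on a finger pad.
Only numpy, scipy, OpenCV 4.12 (cv2) and the standard library are available. Lean on these libraries where they do the work, as an engineer would, in place of code of your own. Each camera call takes 0.05 s, during which the arm holds its last target. There are 200 camera calls.

## Task

Pick up the bench brush and use it to sweep all four glass offcuts off the raised gluing board into the end tray that holds the broken mirror, never into the one with the finished black ornament. Do not touch the offcuts with the gripper, and leave the ornament, the tile tub, the glue gun and the spray bottle where they are. Finally stand the brush back on its green mat, on its bristles, and let go.

Things in the scene. Friction and masses are not known exactly. Their poses are not given: they have to be found in the camera images.
- station: fixed gluing station, 156 (x) by 436 mm (y), origin under its centre at bench level. Middle: plywood board 140 (x) by 220 mm (y), flat top at z = 50 mm. Along x = -70 and +70 mm runs a grey fence (8 mm thick, top at z = 70 mm), past board and trays. The board's ends (y = -110, +110 mm) are open: beyond each lies a sunken open tray, and what is pushed off the end drops into it
- tray_left (a point): centre of the blue floor of the tray at the station's +y end, 160 mm from the station's origin and 5 mm above the bench. The tray is 140 (x) by 100 mm (y), from y = 110 to 210 mm, and its 8 mm outer end wall is 60 mm high
- tray_right (a point): the same for the like tray at the station's -y end (y = -210 to -110 mm)
- ornament: finished black openwork ornament, 90 x 66 x 12 mm, set with small mirror tiles, lying in one of the two trays (either one); origin at the centre of its underside. It must stay as it is
- broken_mirror: L-shaped broken flat piece of silvery mirror, about 70 x 51 x 8 mm, lying in the other tray and so marking it as the scrap tray; origin on its underside near its middle
- offcut_1: thick offcut of green glass, a flat slab 44 x 34 x 14 mm (its own x by y by thickness), about 50 g, lying flat on the raised board at the start; origin at the centre of its underside
- offcut_2: thick offcut of silvery mirror glass, a flat slab 40 x 32 x 14 mm (its own x by y by thickness), about 50 g, lying flat on the raised board at the start; origin at the centre of its underside
- offcut_3: thick offcut of amber glass, a flat slab 36 x 36 x 14 mm (its own x by y by thickness), about 50 g, lying flat on the raised board at the start; origin at the centre of its underside
- offcut_4: thick offcut of silvery mirror glass, a flat slab 46 x 30 x 14 mm (its own x by y by thickness), about 50 g, lying flat on the raised board at the start; origin at the centre of its underside
- brush: wooden block brush, 160 g, standing on its bristles on the green mat, same either way round; origin at the centre of the bristles' underside, z up, x along it. From below: rigid black bristle block 120 (x) x 34 (y) x 36 mm high; wooden back 126 x 38 mm, z = 36 to 56 mm; pale grip ridge 90 (x) x 24 mm (y), z = 56 to 86 mm, to be pinched across its 24 mm from above
- brush_mat: green mat fixed to the bench, 200 (x) x 100 (y) x 4 mm, where the brush stands with its length along the mat's x; origin at the centre of its underside on the bench
- tile_tub: clear round tub of mirror tiles, 100 mm across, 85 mm high, loose; origin at the centre of its base
- glue_gun: pink glue gun lying on its side, about 160 x 130 x 36 mm, loose; origin under the middle of its barrel, barrel along its x, handle to its -y
- spray_bottle: green spray bottle with a white head, 66 mm across, 184 mm high, loose; origin at the centre of its base
There are look-alikes about, which are no part of the job. Leave any purple or turquoise look-alike of the broken_mirror alone. What is shaped like the offcut_2 but red is not meant.

How it is judged (in metres and radians):
On the way, in this order (a step that is already met when the one before it is completed fails the run):
1. the brush is lifted clear of its mat (height (world z) of brush above 0.03 m), for 0.2 s.
2. while the brush is off its mat, all four offcuts come to lie in the tray with the broken mirror (((y of ornament in the frame of station below -0.11 m and y of each of offcut_1, offcut_2, offcut_3, offcut_4, broken_mirror in the frame of station above 0.105 m) or (y of ornament in the frame of station above 0.11 m and y of each of offcut_1, offcut_2, offcut_3, offcut_4, broken_mirror in the frame of station below -0.105 m)) and z of each of offcut_1, offcut_2, offcut_3, offcut_4, broken_mirror in the frame of station below 0.045 m and x of offcut_1 in the frame of station between -0.075 and 0.075 m and y of offcut_1 in the frame of station between -0.216 and 0.216 m and x of offcut_2 in the frame of station between -0.075 and 0.075 m and y of offcut_2 in the frame of station between -0.216 and 0.216 m and x of offcut_3 in the frame of station between -0.075 and 0.075 m and y of offcut_3 in the frame of station between -0.216 and 0.216 m and x of offcut_4 in the frame of station between -0.075 and 0.075 m and y of offcut_4 in the frame of station between -0.216 and 0.216 m and x of broken_mirror in the frame of station between -0.075 and 0.075 m and y of broken_mirror in the frame of station between -0.216 and 0.216 m and height (world z) of brush above 0.03 m), for 0.2 s.
At the end, for the whole second after the job is handed in: All offcuts and the broken mirror lie at rest in the tray without the ornament (origins below z = 45 mm, past the board's end); the ornament is within 20 mm of its start; the brush stands upright (0.15 rad) at rest on its mat, centre within 50 mm along and 45 mm across of the mat's centre (((y of ornament in the frame of station below -0.11 m and y of each of offcut_1, offcut_2, offcut_3, offcut_4, broken_mirror in the frame of station above 0.105 m) or (y of ornament in the frame of station above 0.11 m and y of each of offcut_1, offcut_2, offcut_3, offcut_4, broken_mirror in the frame of station below -0.105 m)) and z of each of offcut_1, offcut_2, offcut_3, offcut_4, broken_mirror in the frame of station below 0.045 m and x of offcut_1 in the frame of station between -0.075 and 0.075 m and y of offcut_1 in the frame of station between -0.216 and 0.216 m and x of offcut_2 in the frame of station between -0.075 and 0.075 m and y of offcut_2 in the frame of station between -0.216 and 0.216 m and x of offcut_3 in the frame of station between -0.075 and 0.075 m and y of offcut_3 in the frame of station between -0.216 and 0.216 m and x of offcut_4 in the frame of station between -0.075 and 0.075 m and y of offcut_4 in the frame of station between -0.216 and 0.216 m and x of broken_mirror in the frame of station between -0.075 and 0.075 m and y of broken_mirror in the frame of station between -0.216 and 0.216 m and linear speed of each of offcut_1, offcut_2, offcut_3, offcut_4, brush below 0.02 m/s and distance of ornament from where it was at the start of the episode below 0.02 m and angle between brush's own z axis and vertical below 0.15 rad and height (world z) of brush below 0.012 m and x of brush in the frame of brush_mat between -0.05 and 0.05 m and y of brush in the frame of brush_mat between -0.045 and 0.045 m); the robot touches nothing.
It fails at once if the gripper or arm touches an offcut (contact force between any of the fingers, the arm and offcut_1 above 0.5 N or contact force between any of the fingers, the arm and offcut_2 above 0.5 N or contact force between any of the fingers, the arm and offcut_3 above 0.5 N or contact force between any of the fingers, the arm and offcut_4 above 0.5 N).
It fails at once if the ornament is shifted by more than 20 mm (distance of ornament from where it was at the start of the episode above 0.02 m).
It fails at once if the tub, glue gun or spray bottle is shifted by more than 30 mm (distance of any of tile_tub, glue_gun, spray_bottle from where it was at the start of the episode above 0.03 m).
It also fails if it takes over 48 s, if anything falls off the work surface, if the arm or the gripper's body presses on something with over 40 N, if the wrist force passes 120 N, or if a joint passes its speed limit or range.

## Working session

There is one attempt and no reset: what is moved stays moved. The work goes in short steps, Python scripts to look and compute and a shell command to move; the robot and the scene stay as the last step left them, time stands still between calls to the robot, and variables do not carry over. Pictures are saved under pics/ and viewed, at most 12 in all, crops included, and the job is handed in when it is done.

```bash
mkdir -p pics
cat > h.py <<'E'
from rig import *
import numpy as np, cv2
def snap(c,fn=None):
    s=snapshot(c)
    if fn: cv2.imwrite('pics/'+fn,cv2.cvtColor(s['pixels'],cv2.COLOR_RGB2BGR))
    return s
def cloud(s):
    d=s['depth'];f=210/np.tan(np.radians(s['fov_y'])/2)
    v,u=np.mgrid[:420,:560]
    p=np.stack([(u-s['cx'])/f*d,(v-s['cy'])/f*d,d],-1)
    R=cv2.Rodrigues(np.array(s['rvec'],float))[0]
    return (p-np.array(s['tvec'],float).ravel())@R
def pix(s,P):
    f=210/np.tan(np.radians(s['fov_y'])/2)
    K=np.array([[f,0,s['cx']],[0,f,s['cy']],[0,0,1]])
    return cv2.projectPoints(np.array(P,float).reshape(-1,3),np.array(s['rvec'],float),np.array(s['tvec'],float),K,None)[0].reshape(-1,2)
E
python3 - <<'E'
from h import *
for c in ['scene','side']:
    s=snap(c,c+'0.png')
    print(c)
    for n in ['station','tray_left','tray_right','ornament','broken_mirror','offcut_1','offcut_2','offcut_3','brush','brush_mat','tile_tub','glue_gun','spray_bottle']:
        L=landmark_of(n,c)
        print(n,[(round(l['conf'],2),np.round(l['xyz']).astype(int).tolist(),np.round(pix(s,l['xyz'])).astype(int).tolist()) for l in L[:5]])
E
```

```text
scene
station [(0.95, [525, -117, -3], [[273, 214]]), (0.36, [756, 178, 0], [[330, 298]])]
tray_left [(0.76, [524, 43, 4], [[322, 228]])]
tray_right [(0.61, [530, -275, 8], [[228, 196]])]
ornament [(0.82, [510, 44, 4], [[325, 226]])]
broken_mirror [(0.68, [519, -279, 3], [[229, 196]]), (0.59, [362, -268, 0], [[259, 173]]), (0.54, [455, -425, 2], [[203, 173]])]
offcut_1 [(0.71, [484, -85, 52], [[290, 195]]), (0.51, [498, -144, 49], [[270, 192]]), (0.46, [560, -83, 53], [[277, 208]]), (0.43, [571, -145, 49], [[257, 205]]), (0.38, [376, -128, 0], [[294, 187]])]
offcut_2 [(0.71, [484, -85, 52], [[290, 195]]), (0.51, [498, -144, 49], [[270, 192]]), (0.46, [560, -83, 53], [[277, 208]]), (0.43, [571, -145, 49], [[257, 205]]), (0.38, [376, -128, 0], [[294, 187]])]
offcut_3 [(0.71, [484, -85, 52], [[290, 195]]), (0.51, [498, -144, 49], [[270, 192]]), (0.46, [560, -83, 53], [[277, 208]]), (0.43, [571, -145, 49], [[257, 205]]), (0.38, [376, -128, 0], [[294, 187]])]
brush [(0.79, [466, 305, 2], [[418, 247]]), (0.3, [518, -278, 2], [[230, 196]]), (0.25, [523, -118, -3], [[274, 213]])]
brush_mat [
[... 1017 characters left out ...]
 (0.65, [464, 305, 0], [[171, 170]]), (0.62, [558, -83, 49], [[279, 211]])]
offcut_3 [(0.7, [494, -143, 52], [[274, 236]]), (0.7, [523, 46, 2], [[239, 206]]), (0.65, [484, -84, 53], [[255, 224]]), (0.65, [464, 305, 0], [[171, 170]]), (0.62, [558, -83, 49], [[279, 211]])]
brush [(0.72, [468, 305, 4], [[172, 168]])]
brush_mat [(0.69, [462, 319, 0], [[168, 168]]), (0.3, [768, -159, 0], [[359, 206]])]
tile_tub [(0.71, [763, 176, 3], [[279, 151]]), (0.33, [532, -276, 9], [[324, 274]])]
glue_gun [(0.62, [767, -158, 3], [[359, 206]]), (0.27, [567, -149, 52], [[299, 223]])]
spray_bottle [(0.63, [568, -152, 49], [[300, 225]]), (0.61, [600, -504, 0], [[425, 327]]), (0.41, [459, 316, 2], [[168, 168]])]
```

Run:
```python
from h import *
s=snap('scene')
im=cv2.cvtColor(s['pixels'],cv2.COLOR_RGB2BGR)
cv2.imwrite('pics/c1.png',cv2.resize(im[140:320,140:470],(800,436),interpolation=cv2.INTER_CUBIC))
def rect(m,P,n):
    p=P[m][:,:2].astype(np.float32); print(n,len(p),np.round(np.median(P[m],0)), cv2.minAreaRect(p))
for c in ['scene','side']:
    s=snap(c);P=cloud(s);rgb=s['pixels'].astype(int);x,y,z=P[...,0],P[...,1],P[...,2]
    ok=s['depth']>0
    near=ok&(abs(x-466)<120)&(abs(y-305)<120)
    rect(near&(z>80)&(z<95),P,'ridge');rect(near&(z>52)&(z<60),P,'back')
    g=(rgb[...,1]>rgb[...,0]+25)&(rgb[...,1]>rgb[...,2]+15)
    rect(near&g&(z<12),P,'mat')
    st=ok&(abs(x-527)<130)&(abs(y+115)<260)
    rect(st&(z>66)&(z<75),P,'fence');
    b=st&(z>60)&(z<68)&(abs(x-527)<68)&(abs(y+115)<115)
    n,l,stt,_=cv2.connectedComponentsWithStats(b.astype(np.uint8))
    for i in range(1,n):
        if stt[i,4]>25: rect(l==i,P,'off'); print('   col',np.median(rgb[l==i],0), 'pix',_[i])
print(get_obs())
```

```text
ridge 239 [473. 304.  88.] ((467.77447509765625, 304.1418151855469), (27.24176597595215, 96.97013092041016), 74.38186645507812)
back 190 [505. 308.  57.] ((468.5367736816406, 303.3937072753906), (39.97859191894531, 133.5136260986328), 75.46258544921875)
mat 1123 [490. 338.   3.] ((459.94451904296875, 319.06646728515625), (101.06444549560547, 206.68739318847656), 76.01009368896484)
fence 639 [ 596. -104.   69.] ((528.8076171875, -117.12605285644531), (163.7414093017578, 436.2170104980469), 0.8303878307342529)
off 82 [ 498. -142.   63.] ((497.4538879394531, -144.79684448242188), (36.474365234375, 41.058746337890625), 82.14200592041016)
   col [171.  175.5 182. ] pix [269.84146341 188.35365854]
off 105 [489. -87.  63.] ((485.5296936035156, -86.51785278320312), (34.35200119018555, 51.977230072021484), 85.1094741821289)
   col [ 86. 134.  93.] pix [288.4        192.11428571]
off 95 [ 569. -147.   63.] ((567.4248657226562, -149.46559143066406), (33.433712005615234, 49.08253860473633), 82.28192138671875)
   col [115. 117. 121.] pix [256.17894737 200.05263158]
off 94 [560. -85.  63.] ((559.2
[... 1393 characters left out ...]

{'time': 1.55, 'q': array([-1.78521233e-01,  5.27484589e-01,  1.43265246e+00, -6.15616870e-06,
        1.18141406e+00, -1.78497767e-01]), 'joint_velocities': array([ 0.00087139, -0.00086627,  0.00028581,  0.00048061, -0.00098451,
        0.00215262]), 'effort': array([ 2.90332537e-04, -4.40004694e+01, -1.76979947e+01,  6.33902312e-02,
        5.04026224e-02, -2.84319913e-05]), 'tool_pos': array([6.24992476e+02, 1.68373135e-02, 4.04773043e+02]), 'tcp_rot': array([3.14155279e+00, 1.29800612e-05, 1.57077520e+00]), 'wrist_force': array([ 0.61052469,  0.60538478, -0.37156611]), 'wrist_torque': array([-0.04683834,  0.02467934, -0.00302547]), 'gripper_force': 0.0, 'grip_width': 0.9956845702190166}
```

View pics/c1.png

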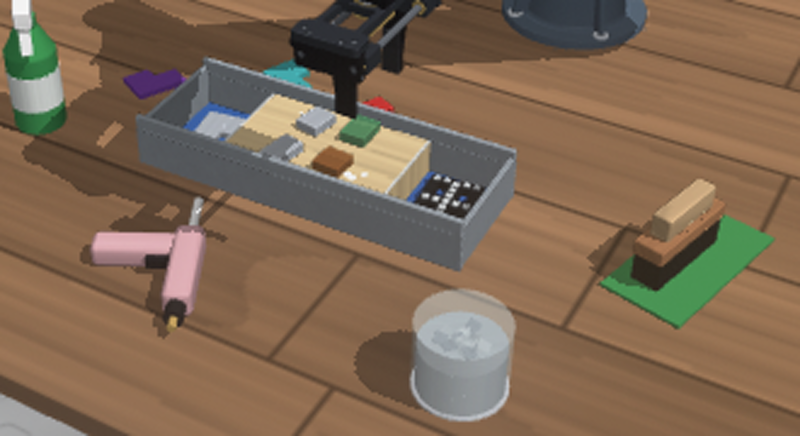

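View pics/side0.png

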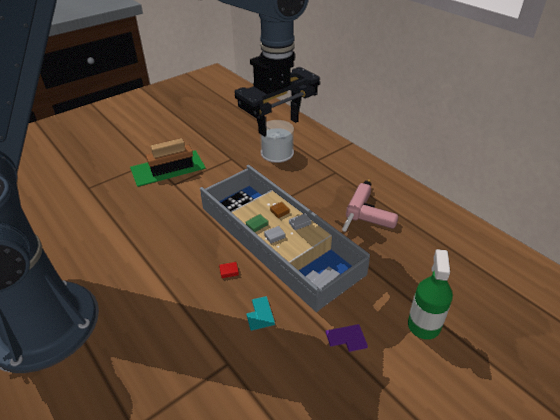

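Scene crop (scale 2.42): the brush on its green mat is at scene px (418,247). The ornament is in the +y tray (325,226) and the broken mirror is in the −y tray (229,196), so I sweep toward −y. The offcuts are green (288,192), silver (270,188), silver (256,200) and amber (277,205). The purple L (203,173), turquoise L (259,173) and red slab (294,187) are decoys lying outside the station. The only candidates for the brush are this object and weak detections on the station at (230,196) and (274,213). I choose (418,247) because it is a wooden block on a green mat. I turn the tool first, then check up close.

```bash
python3 -m handwheel '[[[1,-0.2,0],[0,0,-0.059],1],[[1,0,0],[0,0,-0.059],1],[[1,0,0],[0,0,-0.059],1],[[1,0,0],[0,0,-0.059],1],[[1,0,0],[0,0,-0.059],1],[[1,0,0],[0,0,-0.059],1],[[0,0,0],[0,0,-0.059],1],[[0,0,0],[0,0,0],1]]'
cat > to.py <<'E'
import sys
from h import *
from scipy.spatial.transform import Rotation as Ro
def to(xyz,phi):  # phi: world direction of tool y, deg, tool down
    o=get_obs();R=Ro.from_euler('xyz',o['tcp_rot'])
    G=Ro.from_euler('xyz',[np.pi,0,np.radians(phi+90)])
    d=R.inv().apply(np.array(xyz,float)-o['tool_pos'])/50
    r=(R.inv()*G).as_rotvec()/np.pi
    print('t',o['time'],'tcp',np.round(o['tool_pos'],1),'shift',np.round(d,3),'turn',np.round(r,4),'F',np.round(o['wrist_force'],1),'w',round(o['grip_width'],3),'gf',o['gripper_force'])
if __name__=='__main__': to([float(a) for a in sys.argv[1:4]],float(sys.argv[4]))
E
python3 to.py 467.5 302.5 404 75
```

```text
time: 2.55
tool_pos: [487.2, 255.7, 405.0]
tcp_rot: [3.141, 0.001, 2.867]
wrist_force: [0.3, -0.6, 0.4]
grip_width: 1.001
gripper_force: 0.0
t 2.55 tcp [487.2 255.7 405. ] shift [0.632 0.795 0.021] turn [ 0.0001  0.0002 -0.004 ] F [ 0.3 -0.6  0.4] w 1.001 gf 0.0
```

```bash
python3 -m handwheel '[[[0.63,0.79,0],[0,0,-0.004],1],[[0,0,0],[0,0,0],1],[[0,0,0],[0,0,0],1]]'
python3 - <<'E'
from h import *
s=snap('wrist','w1.png');P=cloud(s);z=P[...,2];ok=s['depth']>0
near=ok&(abs(P[...,0]-467)<110)&(abs(P[...,1]-305)<110)
for lo,hi,n in [(82,96,'ridge'),(50,62,'back')]:
    m=near&(z>lo)&(z<hi);print(n,m.sum(),np.median(z[m]) if m.any() else 0,cv2.minAreaRect(P[m][:,:2].astype(np.float32)) if m.sum()>4 else 0)
print([(l['conf'],l['xyz']) for l in landmark_of('brush','wrist')[:2]],[(l['conf'],l['xyz']) for l in landmark_of('brush_mat','wrist')[:2]])
E
python3 to.py 467.5 302.5 404 75
```

```text
time: 2.92
tool_pos: [468.4, 301.3, 404.7]
tcp_rot: [-3.141, 0.001, 2.879]
wrist_force: [0.4, -0.4, -0.1]
grip_width: 1.003
gripper_force: 0.0
ridge 2758 90.74697439657072 ((467.3639831542969, 303.116943359375), (23.967031478881836, 89.62015533447266), 75.0885009765625)
back 2182 60.67657276418418 ((466.99169921875, 303.1815185546875), (38.06764221191406, 124.4476089477539), 75.14761352539062)
[(0.75, [470.6, 300.6, 1.9])] [(0.9, [460.6, 320.4, 0.2])]
t 3.075 tcp [468.5 300.8 404.7] shift [0.029 0.028 0.014] turn [-0.0001  0.0001 -0.0004] F [-0.3 -0.9 -0.3] w 0.999 gf 0.0
```

View pics/w1.png

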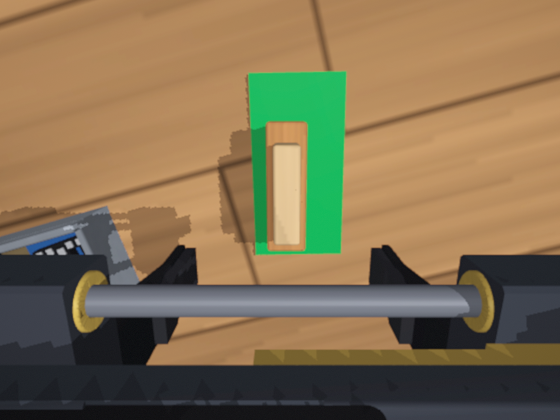

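The close view shows the pale ridge at (287,194) on the wooden back and green mat, which is the brush. Its centre is (467,303), ridge top z≈90 and yaw −15°, matching the given sizes. I go down and grasp.

```bash
python3 -m handwheel '[[[0.035,0.036,0.7],[0,0,0],1],[[0,0,0.8],[0,0,0],1],[[0,0,0.8],[0,0,0],1],[[0,0,0.5],[0,0,0],1],[[0,0,0.35],[0,0,0],1],[[0,0,0],[0,0,0],1],[[0,0,0],[0,0,0],-1],[[0,0,0],[0,0,0],-1]]'
python3 -m handwheel '[[[0,0,0],[0,0,0],-1],[[0,0,0],[0,0,0],-1],[[0,0,0],[0,0,0],-1],[[0,0,0],[0,0,0],-1]]'
python3 to.py 467.5 302.5 247 75
```

```text
time: 4.08
tool_pos: [467.1, 303.8, 248.3]
tcp_rot: [3.14, 0.002, 2.88]
wrist_force: [0.2, -0.0, 0.6]
grip_width: 0.854
gripper_force: 0.0
time: 4.58
tool_pos: [466.6, 303.9, 247.3]
tcp_rot: [-3.142, -0.0, 2.881]
wrist_force: [-0.2, -0.2, 0.5]
grip_width: 0.402
gripper_force: 0.0
t 4.575 tcp [466.6 303.9 247.3] shift [-0.025 -0.022  0.005] turn [-0.     -0.      0.0004] F [-0.2 -0.2  0.5] w 0.402 gf 0.0
```

```bash
python3 -m handwheel '[[[0,0,0],[0,0,0],-1],[[0,0,0],[0,0,0],-1],[[0,0,0],[0,0,0],-1],[[0,0,0],[0,0,0],-1],[[0,0,-0.5],[0,0,0],-1],[[0,0,-0.8],[0,0,0],-1],[[0,0,-0.8],[0,0,0],-1],[[0,0,-0.8],[0,0,0],-1]]'
python3 to.py 526.7 -29.5 400 90.95
```

```text
time: 5.58
tool_pos: [466.2, 303.7, 393.1]
tcp_rot: [-3.141, -0.001, 2.881]
wrist_force: [0.6, -0.0, -0.8]
grip_width: 0.273
gripper_force: 29.9
t 5.575 tcp [466.2 303.7 393.1] shift [-2.886 -6.126 -0.136] turn [-0.0002 -0.0003 -0.0883] F [ 0.6 -0.  -0.8] w 0.273 gf 29.923183642276854
```

```bash
python3 -m handwheel '[[[0,0,0],[0,0,-0.045],-1],[[0,0,0],[0,0,-0.043],-1],[[-0.2,-1,0],[0,0,0],-1],[[-0.2,-1,0],[0,0,0],-1],[[-0.2,-1,0],[0,0,0],-1],[[-0.2,-1,0],[0,0,0],-1],[[-0.2,-1,0],[0,0,0],-1],[[-0.1,-1,0],[0,0,0],-1]]'
python3 -m handwheel '[[[0,-0.7,0],[0,0,0],-1],[[0,0,0],[0,0,0],-1],[[0,0,0],[0,0,0],-1]]'
python3 - <<'E'
from h import *
for c in ['scene','side','wrist']:
    s=snap(c,c+'2.png');P=cloud(s);ok=s['depth']>0;x,y,z=np.moveaxis(P,-1,0)
    m=ok&(abs(x-527)<130)&(abs(y+117)<260)&(z>64)&(z<75)
    m&=(abs(abs(x-527)-74)<9)|(abs(y+117)>206)
    for n,k in [('lo x',m&(x<480)&(abs(y+117)<200)),('hi x',m&(x>570)&(abs(y+117)<200))]:
        if k.sum()>30: print(c,n,k.sum(),np.round(np.percentile(x[k],[2,50,98]),1),'fit',np.polyfit(y[k]+117,x[k],1))
    r=ok&(abs(y+32)<40)&(z>185)&(z<215)&(abs(x-527)<80)
    b=ok&(abs(y+32)<40)&(z>150)&(z<210)&(abs(x-527)<80)
    print(c,'brushz',b.sum(),np.round(np.percentile(P[b],[1,50,99],axis=0),0).tolist() if b.any() else 0)
E
python3 to.py 526.2 -32.5 393 90.95
```

```text
time: 6.58
tool_pos: [526.4, 3.1, 392.0]
tcp_rot: [3.142, -0.0, -3.126]
wrist_force: [-0.2, -0.0, -1.9]
grip_width: 0.271
gripper_force: 29.9
time: 6.95
tool_pos: [526.5, -29.9, 391.9]
tcp_rot: [3.141, -0.001, -3.126]
wrist_force: [0.6, 0.1, -2.9]
grip_width: 0.271
gripper_force: 29.9
scene lo x 279 [446.9 454.7 461.3] fit [-1.68795690e-02  4.55043103e+02]
scene hi x 368 [594.5 602.8 609.2] fit [-1.64796588e-02  6.02775796e+02]
scene brushz 641 [[466.0, -48.0, 151.0], [567.0, -15.0, 185.0], [592.0, -10.0, 209.0]]
side lo x 613 [445.7 451.6 458.2] fit [-1.82660633e-02  4.51318114e+02]
side hi x 519 [593.4 599.5 606.3] fit [-1.88551800e-02  5.99047928e+02]
side brushz 1168 [[464.0, -51.0, 151.0], [511.0, -46.0, 185.0], [587.0, -15.0, 208.0]]
wrist lo x 4190 [446.3 452.7 458.7] fit [-2.09205591e-02  4.53200822e+02]
wrist hi x 1013 [594.6 601.  606.9] fit [-2.39735684e-02  5.98997254e+02]
wrist brushz 4852 [[464.0, -50.0, 195.0], [478.0, -31.0, 206.0], [579.0, -12.0, 208.0]]
t 7.1 tcp [526.6 -29.1 392.1] shift [ 0.009 -0.069 -0.018] turn [ 0.0001 -0.0002  0.0002] F [ 0.1  0.7 -1.4] w 0.273 gf 29.92393039028684
```

View pics/side2.png

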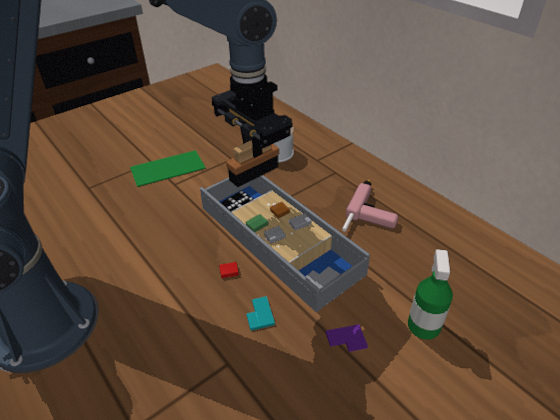

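View pics/wrist2.png

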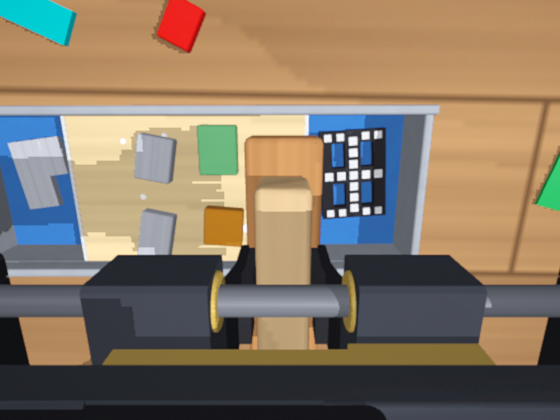

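The side view shows the brush held level over the +y end of the board (255,160), and the wrist view shows all four offcuts at (155,157), (217,150), (155,232) and (223,226), on its −y side. I lower it behind them and sweep to −y.

```bash
python3 -m handwheel '[[[0.02,-0.06,0.4],[0,0,0],-1],[[0,0,0.5],[0,0,0],-1],[[0,0,0.5],[0,0,0],-1],[[0,0,0.3],[0,0,0],-1],[[0,0,0.15],[0,0,0],-1],[[0,0,0.05],[0,0,0],-1],[[0,0,0],[0,0,0],-1],[[0,0,0],[0,0,0],-1]]'
python3 to.py 526 -32.5 296.8 90.95
```

```text
time: 8.1
tool_pos: [526.2, -33.3, 297.9]
tcp_rot: [-3.141, 0.001, -3.126]
wrist_force: [-0.1, 0.9, -1.3]
grip_width: 0.275
gripper_force: 29.9
t 8.1 tcp [526.2 -33.3 297.9] shift [0.003 0.017 0.022] turn [-0.0001  0.0005 -0.0003] F [-0.1  0.9 -1.3] w 0.275 gf 29.923878683985095
```

```bash
python3 -m handwheel '[[[0,-0.15,0],[0,0,0],-1],[[0,-0.2,0],[0,0,0],-1],[[0,-0.2,0],[0,0,0],-1],[[0,-0.2,0],[0,0,0],-1],[[0,-0.2,0],[0,0,0],-1],[[0,-0.2,0],[0,0,0],-1],[[0,-0.2,0],[0,0,0],-1],[[0,-0.2,0],[0,0,0],-1]]'
python3 -m handwheel '[[[0,-0.2,0],[0,0,0],-1],[[0,-0.2,0],[0,0,0],-1],[[0,-0.2,0],[0,0,0],-1],[[0,-0.2,0],[0,0,0],-1],[[0,-0.2,0],[0,0,0],-1],[[0,0,0],[0,0,0],-1]]'
python3 to.py 523.7 -217.5 297.5 90.95
python3 - <<'E'
from h import *
s=snap('side');im=cv2.cvtColor(s['pixels'],cv2.COLOR_RGB2BGR)
t=snap('wrist');jm=cv2.cvtColor(t['pixels'],cv2.COLOR_RGB2BGR)
cv2.imwrite('pics/p3.png',np.hstack([cv2.resize(im[160:330,190:390],(400,340)),cv2.resize(jm,(400,300))[:, :].copy() if 0 else cv2.copyMakeBorder(cv2.resize(jm,(400,300)),0,40,0,0,0)]))
E
```

```text
time: 9.1
tool_pos: [527.1, -111.4, 297.2]
tcp_rot: [3.142, -0.0, -3.126]
wrist_force: [0.1, 0.7, -1.8]
grip_width: 0.272
gripper_force: 29.9
time: 9.85
tool_pos: [528.2, -161.8, 297.4]
tcp_rot: [-3.141, 0.001, -3.127]
wrist_force: [0.1, 0.5, -2.6]
grip_width: 0.273
gripper_force: 29.9
t 9.85 tcp [ 528.2 -161.8  297.4] shift [ 1.060e-01 -1.113e+00 -1.000e-03] turn [-0.0003  0.0003 -0.0006] F [ 0.1  0.5 -2.6] w 0.273 gf 29.923894315688813
```

View pics/p3.png

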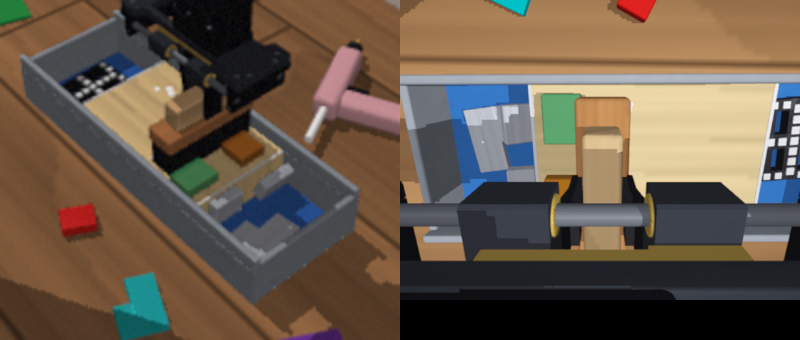

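The crop shows green (195,175) and amber (243,150) ahead of the brush, with both mirror offcuts at or over the edge. I keep sweeping past the board's end.

```bash
python3 -m handwheel '[[[0,-0.2,0],[0,0,0],-1],[[0,-0.2,0],[0,0,0],-1],[[0,-0.2,0],[0,0,0],-1],[[0,-0.2,0],[0,0,0],-1],[[0,-0.2,0],[0,0,0],-1],[[0,-0.2,0],[0,0,0],-1],[[0,-0.15,0],[0,0,0],-1],[[0,0,0],[0,0,0],-1]]'
cat > look.py <<'E'
import sys
from h import *
out=[]
for c in ['side','scene']:
    s=snap(c);P=cloud(s);x,y,z=np.moveaxis(P,-1,0)
    c1,s1=np.cos(.0175),np.sin(.0175);X=(x-527)*c1+(y+117.5)*s1;Y=-(x-527)*s1+(y+117.5)*c1
    m=(s['depth']>0)&(abs(X)<66)&(Y<-60)&(Y>-206)&(z<75)
    k=m&(Y<-112); print(c,'tray z pct',np.round(np.percentile(z[k],[50,90,98,100])),'over z38:',(k&(z>38)).sum())
    L=landmark_of('offcut_1',c); 
    for l in L:
        a=l['xyz'];print(' ',round(l['conf'],2),np.round(a,0),'st',np.round([(a[0]-527)*c1+(a[1]+117.5)*s1,-(a[0]-527)*s1+(a[1]+117.5)*c1]))
    u=np.round(pix(s,[530,-240,30])[0]).astype(int);im=cv2.cvtColor(s['pixels'],cv2.COLOR_RGB2BGR)
    out.append(cv2.resize(im[u[1]-60:u[1]+60,u[0]-65:u[0]+65],(400,370),interpolation=cv2.INTER_CUBIC))
cv2.imwrite('pics/'+sys.argv[1],np.hstack(out))
E
python3 look.py p4.png; python3 to.py 528.7 -222 297.5 90.95
```

```text
time: 10.95
tool_pos: [531.7, -229.5, 301.7]
tcp_rot: [-3.137, 0.011, -3.127]
wrist_force: [3.5, 4.5, 17.7]
grip_width: 0.267
gripper_force: 30.0
side tray z pct [25. 65. 73. 75.] over z38: 545
  0.73 [ 572. -254.   23.] st [  42. -137.]
  0.64 [ 499. -250.   26.] st [ -30. -132.]
  0.59 [ 373. -128.   -1.] st [-154.   -8.]
  0.5 [ 566. -247.   41.] st [  36. -131.]
  0.48 [ 488. -244.   47.] st [ -42. -125.]
scene tray z pct [-749.    4.   67.   74.] over z38: 28
  0.43 [ 374. -127.   -0.] st [-154.   -7.]
t 11.15 tcp [ 531.6 -229.1  301.6] shift [0.057 0.143 0.08 ] turn [-0.0013  0.0035 -0.0007] F [ 4.2  4.6 16.1] w 0.272 gf 29.983805059455335
```

View pics/p4.png

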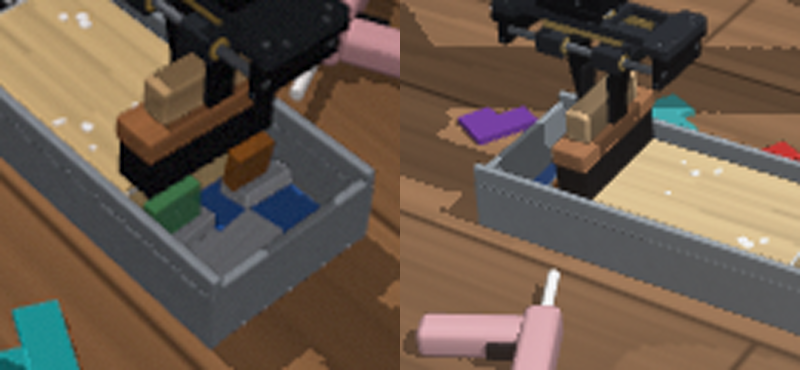

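Green and amber tipped over the edge but are standing on their noses against the brush, which is riding up with about 17 N. I ease the brush up and back and check.

```bash
python3 -m handwheel '[[[0,0.1,-0.1],[0,0,0],-1],[[0,0.1,-0.15],[0,0,0],-1],[[0,0.2,0],[0,0,0],-1],[[0,0.2,0],[0,0,0],-1],[[0,0.2,0],[0,0,0],-1],[[0,0,0],[0,0,0],-1]]'
python3 look.py p5.png; python3 to.py 528.7 -222 297.5 90.95
```

```text
time: 11.9
tool_pos: [528.2, -187.1, 309.4]
tcp_rot: [3.141, -0.001, -3.124]
wrist_force: [-0.8, -0.3, -2.1]
grip_width: 0.273
gripper_force: 30.0
side tray z pct [22. 54. 58. 61.] over z38: 359
  0.76 [ 562. -235.   34.] st [  33. -118.]
  0.74 [ 372. -128.    1.] st [-155.   -7.]
  0.56 [ 498. -246.   26.] st [ -31. -128.]
  0.53 [ 575. -251.   24.] st [  45. -134.]
scene tray z pct [-748.   15.   55.   71.] over z38: 42
  0.6 [ 375. -129.   -0.] st [-152.   -9.]
  0.39 [ 563. -236.   36.] st [  34. -119.]
  0.21 [758. 176.   2.] st [236. 289.]
t 12.1 tcp [ 528.5 -188.5  309.7] shift [ 0.006 -0.67   0.245] turn [-0.0001  0.0001 -0.0003] F [-0.2 -0.6 -1.5] w 0.273 gf 29.980703943874687
```

View pics/p5.png

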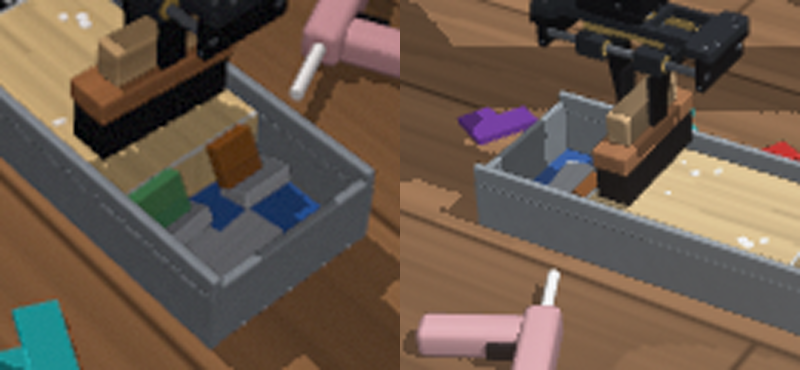

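Green and amber now lean upright against the board end with their tops at about z 58, slightly above board level. I lower the brush on the board and push the tops over.

```bash
python3 -m handwheel '[[[0,0.1,0.1],[0,0,0],-1],[[0,0,0.1],[0,0,0],-1],[[0,0,0.06],[0,0,0],-1],[[0,0,0],[0,0,0],-1],[[0,0,0],[0,0,0],-1]]'
python3 -m handwheel '[[[0,0,0.03],[0,0,0],-1],[[0,0,0],[0,0,0],-1]]'
python3 to.py 528.7 -222 297.5 90.95
```

```text
time: 12.72
tool_pos: [528.4, -183.3, 296.8]
tcp_rot: [-3.141, 0.0, -3.126]
wrist_force: [-0.0, -0.4, -1.9]
grip_width: 0.277
gripper_force: 30.0
time: 12.98
tool_pos: [528.3, -183.3, 295.3]
tcp_rot: [-3.141, 0.0, -3.126]
wrist_force: [0.2, 0.3, -2.1]
grip_width: 0.278
gripper_force: 30.0
t 12.975 tcp [ 528.3 -183.3  295.3] shift [ 0.005 -0.774 -0.044] turn [-0.0001  0.0001 -0.0003] F [ 0.2  0.3 -2.1] w 0.278 gf 29.98070096131414
```

```bash
python3 -m handwheel '[[[0,0,0.02],[0,0,0],-1],[[0,0,0],[0,0,0],-1]]'
python3 -m handwheel '[[[0,-0.15,0],[0,0,0],-1],[[0,-0.15,0],[0,0,0],-1],[[0,-0.15,0],[0,0,0],-1],[[0,-0.15,0],[0,0,0],-1]]'
```

```text
time: 13.22
tool_pos: [528.2, -183.3, 295.0]
tcp_rot: [-3.141, 0.0, -3.126]
wrist_force: [-2.0, 0.4, 3.5]
grip_width: 0.273
gripper_force: 30.0
time: 13.72
tool_pos: [528.9, -213.7, 294.3]
tcp_rot: [3.141, 0.0, -3.126]
wrist_force: [-0.6, 4.6, 4.7]
grip_width: 0.269
gripper_force: 30.0
```

```bash
python3 -m handwheel '[[[0,-0.2,0],[0,0,0],-1],[[0,-0.2,0],[0,0,0],-1],[[0,-0.2,0],[0,0,0],-1],[[0,0,0],[0,0,0],-1]]'
python3 look.py p6.png; python3 to.py 528.7 -222 297.5 90.95
```

```text
time: 14.22
tool_pos: [529.0, -244.8, 293.6]
tcp_rot: [-3.14, -0.001, -3.127]
wrist_force: [-1.2, -0.1, -1.2]
grip_width: 0.273
gripper_force: 30.0
side tray z pct [30. 66. 73. 75.] over z38: 528
  0.78 [ 569. -290.   34.] st [  39. -173.]
  0.77 [ 371. -128.    0.] st [-156.   -8.]
  0.56 [ 578. -256.   22.] st [  48. -140.]
  0.47 [ 500. -246.   27.] st [ -30. -128.]
  0.45 [ 484. -277.   36.] st [ -46. -159.]
scene tray z pct [-749.   60.   73.   75.] over z38: 85
  0.54 [ 529. -276.    6.] st [  -1. -158.]
  0.38 [ 375. -130.   -1.] st [-153.  -10.]
  0.36 [526.  40.   3.] st [  2. 157.]
t 14.425 tcp [ 528.9 -243.4  293.7] shift [-0.002  0.427 -0.076] turn [-0.0001 -0.0004 -0.0002] F [ 0.4 -2.1 -2. ] w 0.271 gf 29.98103517573327
```

View pics/p6.png

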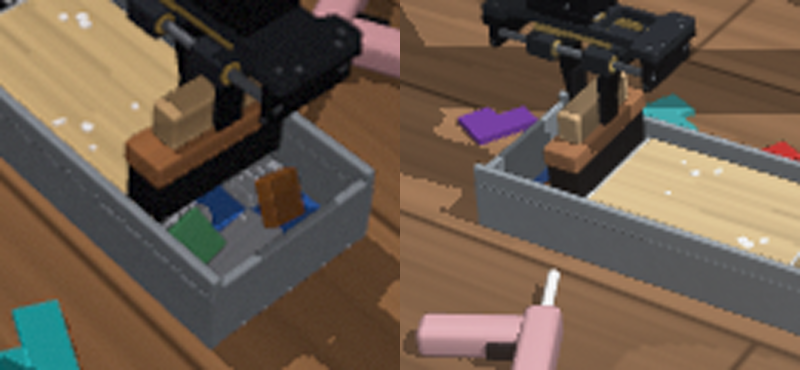

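All four are now in the scrap tray, green at (195,235) and amber at (280,197) in the crop, with the network's origins at z 22–36. I lift clear and head for the mat.

```bash
python3 -m handwheel '[[[0,0,-0.3],[0,0,0],-1],[[0,0,-0.5],[0,0,0],-1],[[0,0,-0.6],[0,0,0],-1],[[0,0,-0.6],[0,0,0],-1],[[0,0,0],[0,0,0],-1]]'
python3 look.py p7.png; python3 to.py 464 310 395 75.5
```

```text
time: 15.05
tool_pos: [529.9, -243.2, 397.6]
tcp_rot: [-3.137, 0.006, -3.125]
wrist_force: [0.7, 0.4, -2.2]
grip_width: 0.274
gripper_force: 30.0
side tray z pct [23. 39. 43. 55.] over z38: 123
  0.8 [ 570. -286.   30.] st [  40. -169.]
  0.68 [ 372. -128.   -0.] st [-156.   -8.]
  0.61 [ 480. -277.   37.] st [ -49. -159.]
  0.54 [ 578. -256.   23.] st [  48. -140.]
  0.51 [ 498. -242.   24.] st [ -31. -124.]
  0.36 [512.  40.   6.] st [-12. 157.]
scene tray z pct [-746.   34.   43.   73.] over z38: 44
  0.68 [ 484. -278.   36.] st [ -46. -160.]
  0.4 [ 503. -245.   22.] st [ -26. -127.]
  0.38 [ 374. -128.   -1.] st [-153.   -8.]
t 15.25 tcp [ 528.7 -242.7  392.9] shift [ 1.119 11.074 -0.018] turn [ 0.0005 -0.0008  0.0856] F [-0.4  0.3 -1.9] w 0.277 gf 29.982725121080875
```

View pics/p7.png

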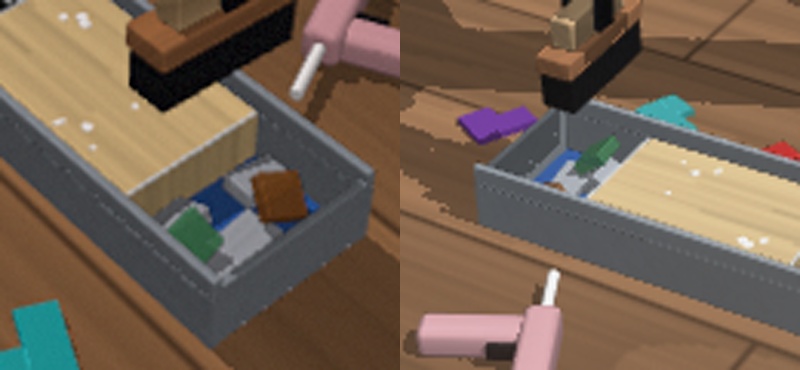

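The tray crop shows green (195,235), amber (278,195) and both silver pieces beside the broken mirror, all below the board's level. I take the brush back.

```bash
python3 -m handwheel '[[[0.1,0.6,0],[0,0,0],-1],[[0.1,1,0],[0,0,0],-1],[[0.1,1,0],[0,0,0],-1],[[0.1,1,0],[0,0,0],-1],[[0.1,1,0],[0,0,0],-1],[[0.1,1,0],[0,0,0],-1],[[0.1,1,0],[0,0,0],-1],[[0.1,1,0],[0,0,0],-1]]'
python3 -m handwheel '[[[0.1,1,0],[0,0,0],-1],[[0.1,1,0],[0,0,0],-1],[[0.1,1,0],[0,0,0],-1],[[0,0.4,0],[0,0,0],-1],[[0,0,0],[0,0,0.043],-1],[[0,0,0],[0,0,0.043],-1],[[0,0,0],[0,0,0],-1],[[0,0,0],[0,0,0],-1]]'
python3 to.py 463 311 250 75.5
python3 - <<'E'
from h import *
s=snap('wrist','w8.png')
print([(l['conf'],l['xyz']) for l in landmark_of('brush_mat','wrist')[:1]])
E
```

```text
time: 16.25
tool_pos: [482.6, 137.6, 393.0]
tcp_rot: [-3.142, -0.003, -3.126]
wrist_force: [1.1, 0.1, -1.6]
grip_width: 0.269
gripper_force: 30.0
time: 17.25
tool_pos: [465.7, 305.4, 393.7]
tcp_rot: [-3.141, -0.001, 2.888]
wrist_force: [1.0, 0.3, -1.3]
grip_width: 0.271
gripper_force: 30.0
t 17.25 tcp [465.7 305.4 393.7] shift [0.078 0.098 2.874] turn [-0.0003 -0.0003 -0.0001] F [ 1.   0.3 -1.3] w 0.271 gf 29.98257463797927
[]
```

View pics/w8.png

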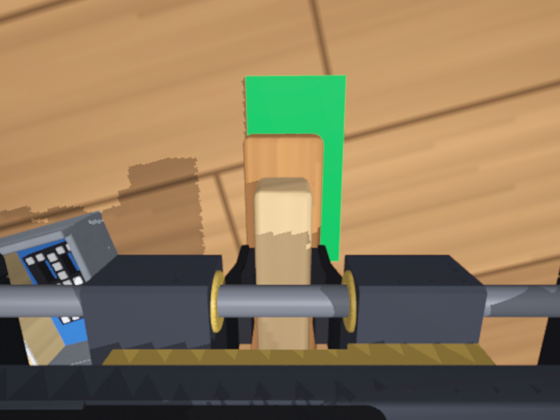

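The wrist view shows the brush (285,200) parallel to the mat (295,165) and over it. I lower it.

```bash
python3 -m handwheel '[[[0.08,0.1,0.5],[0,0,0],-1],[[0,0,0.8],[0,0,0],-1],[[0,0,0.7],[0,0,0],-1],[[0,0,0.4],[0,0,0],-1],[[0,0,0.25],[0,0,0],-1],[[0,0,0.15],[0,0,0],-1],[[0,0,0],[0,0,0],-1],[[0,0,0],[0,0,0],-1]]'
python3 -m handwheel '[[[0,0,0.03],[0,0,0],-1],[[0,0,0],[0,0,0],-1]]'
python3 to.py 463 311 249 75.5
```

```text
time: 18.35
tool_pos: [463.3, 311.8, 255.0]
tcp_rot: [3.141, 0.001, 2.887]
wrist_force: [0.1, 0.4, -0.8]
grip_width: 0.274
gripper_force: 30.0
time: 18.6
tool_pos: [463.0, 311.8, 253.1]
tcp_rot: [3.141, 0.0, 2.887]
wrist_force: [-0.2, -0.6, -1.7]
grip_width: 0.275
gripper_force: 30.0
t 18.6 tcp [463.  311.8 253.1] shift [-0.004 -0.015  0.082] turn [ 0.0001  0.0001 -0.0004] F [-0.2 -0.6 -1.7] w 0.275 gf 29.982588929124177
```

```bash
python3 -m handwheel '[[[0,0,0.06],[0,0,0],-1],[[0,0,0],[0,0,0],-1],[[0,0,0.02],[0,0,0],-1],[[0,0,0],[0,0,0],-1]]'
```

```text
time: 19.1
tool_pos: [463.0, 311.7, 248.7]
tcp_rot: [3.142, 0.0, 2.887]
wrist_force: [0.6, -0.5, -0.5]
grip_width: 0.276
gripper_force: 30.0
```

```bash
python3 -m handwheel '[[[0,0,0.03],[0,0,0],-1],[[0,0,0],[0,0,0],-1],[[0,0,0],[0,0,0],-1]]'
```

```text
time: 19.48
tool_pos: [462.6, 311.9, 248.1]
tcp_rot: [3.141, -0.0, 2.887]
wrist_force: [-2.8, 0.7, 4.3]
grip_width: 0.268
gripper_force: 30.0
```

Contact with the mat is felt at TCP z 248. I release and rise.

```bash
python3 -m handwheel '[[[0,0,0],[0,0,0],1],[[0,0,0],[0,0,0],1],[[0,0,0],[0,0,0],1],[[0,0,0],[0,0,0],1],[[0,0,0],[0,0,0],1],[[0,0,0],[0,0,0],1]]'
python3 -m handwheel '[[[0,0,-0.2],[0,0,0],1],[[0,0,-0.5],[0,0,0],1],[[0,0,-0.8],[0,0,0],1],[[0,0,-0.8],[0,0,0],1],[[0,0,-0.8],[0,0,0],1],[[0,0,0],[0,0,0],1],[[0,0,0],[0,0,0],1]]'
python3 - <<'E'
from h import *
a=snap('side');
for n in ['brush','brush_mat','ornament','broken_mirror','tile_tub','glue_gun','spray_bottle']: print(n,[(round(l['conf'],2),np.round(l['xyz']).tolist()) for l in landmark_of(n,'side')[:2]])
w=snap('wrist');P=cloud(w);z=P[...,2];m=(w['depth']>0)&(abs(P[...,0]-463)<110)&(abs(P[...,1]-311)<110)&(z>82)&(z<97)
print(np.median(z[m]),cv2.minAreaRect(P[m][:,:2].astype(np.float32)))
f=lambda s:cv2.cvtColor(s['pixels'],cv2.COLOR_RGB2BGR)
cv2.imwrite('pics/p9.png',np.hstack([cv2.resize(f(a)[120:330,110:390],(480,360)),cv2.resize(f(w),(320,240))]) if 0 else np.hstack([cv2.resize(f(a)[120:330,110:390],(480,360)),cv2.copyMakeBorder(cv2.resize(f(w),(320,240)),0,120,0,0,0)]))
E
python3 look.py p10.png
```

```text
time: 20.23
tool_pos: [463.0, 311.7, 247.2]
tcp_rot: [-3.142, -0.0, 2.887]
wrist_force: [0.2, 0.1, 0.2]
grip_width: 0.875
gripper_force: 0.0
time: 21.1
tool_pos: [462.5, 311.5, 402.3]
tcp_rot: [-3.141, -0.0, 2.887]
wrist_force: [-0.2, -0.0, -0.2]
grip_width: 1.001
gripper_force: 0.0
brush [(0.77, [459.0, 313.0, 3.0]), (0.23, [484.0, -274.0, 38.0])]
brush_mat [(0.72, [462.0, 316.0, 1.0])]
ornament [(0.84, [513.0, 42.0, 4.0]), (0.45, [521.0, 42.0, 5.0])]
broken_mirror [(0.69, [517.0, -281.0, 3.0]), (0.58, [358.0, -263.0, 7.0])]
tile_tub [(0.93, [764.0, 178.0, 2.0])]
glue_gun [(0.76, [768.0, -158.0, 3.0]), (0.3, [522.0, 42.0, 4.0])]
spray_bottle [(0.57, [598.0, -503.0, 1.0])]
90.81410213243423 ((461.61676025390625, 310.8628234863281), (24.046735763549805, 88.99689483642578), 75.65763854980469)
side tray z pct [23. 38. 44. 52.] over z38: 120
  0.65 [ 570. -286.   30.] st [  40. -169.]
  0.64 [ 577. -258.   26.] st [  48. -141.]
  0.63 [ 498. -247.   26.] st [ -31. -129.]
  0.51 [ 373. -130.    1.] st [-154.  -10.]
  0.44 [ 487. -272.   37.] st [ -43. -154.]
scene tray z pct [-745.   35.   44.   75.] over z38: 56
  0.64 [ 486. -279.   38.] st [ -44. -161.]
  0.55 [ 373. -130.   -0.] st [-154.  -10.]
  0.35 [ 502. -246.   25.] st [ -27. -128.]
```

View pics/p9.png

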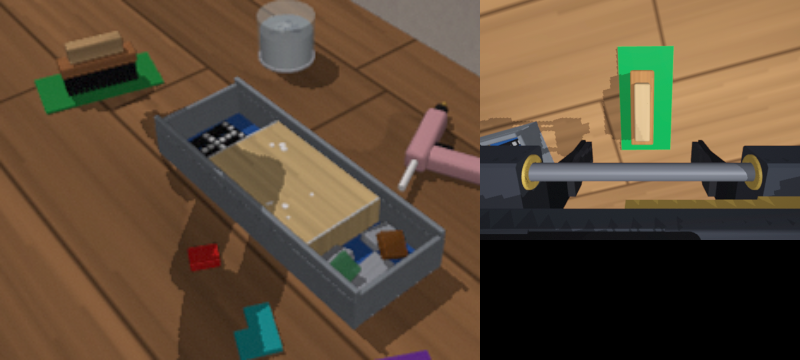

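The side crop shows the brush standing on the mat (97,62), the board empty, the offcuts in the scrap tray (375,255) and the ornament in place (217,138). I hand the job in.

```bash
python3 -c "
from rig import *
print(finish_job())"
```

```text
the job is handed in; nothing more can be done
None
```

I swept all four offcuts into the tray with the broken mirror, stood the brush back upright on its mat and let go, and handed the job in after about 21 s; the final check showed the ornament, tub, glue gun and spray bottle where they started, but no verdict was returned.

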